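# Chock the canister on the sloping mesh shelf

## Task

Lay the stainless canister on its side across the middle of the sloping mesh shelf so that it cannot roll off. First set the small bamboo wedge on the middle of the shelf with its thin edge pointing squarely uphill and let go of it; then bring the canister, lower it onto the mesh so that its middle rests on the uphill side of the wedge, against the thin edge, and only then release it. Do not let the canister fall to the worktop.

Things in the scene. Friction and masses are not known exactly. Their poses are not given: they have to be found in the camera images.
- wedge_mid (a point): Loose bamboo wedge, 40 g: base 30 mm (x) by 60 mm (y), top sloping from 14 mm high at the back (-x) to 1.5 mm at the thin edge (+x). Grip the flat upright end faces, 60 mm apart along y, from above. Black strip on its back edge. Point: middle of its base, 7 mm above the underside; z up. It starts with the thin edge roughly away from the robot. Not the longer flat bamboo slat (130 mm).
- canister_mid (a point): Stainless canister, 0.45 kg, lying in a cradle that holds only its ends. Cylinder 68 mm across, 170 mm long; lid knob 20 mm more at the +x end (may end either way). Point: on the axis, mid-length; x along it. It rolls freely. Resting on the mesh against the wedge, its axis is 34 mm off the mesh, 25 mm uphill of the wedge's middle. Gripped at or up to 10 mm above the axis, fingers clear the wedge.
- shelf_mid (a point): Fixed sloping wire-mesh shelf, 260 mm along the slope (x), 300 mm wide (y), no lip at the low edge. Point: middle of the upper surface, 60 mm above the worktop. Axes are level: x points uphill (surface rises 6 degrees along +x), y across the slope, z up. A 150 mm railing post with clamp and black knob stands 185 mm uphill of the middle, 90 mm to -y.
Not all that is in view belongs to the job. Leave any blue or yellow look-alike of the part that bears wedge_mid alone.

How it is judged:
By the outcome, as a careful person would: the job done as asked, in the order asked, and still so for the second after the job is handed in, with the robot touching nothing.
It also fails if it takes over 64 s, if anything falls off the work surface, if the arm or the gripper's body presses on something with over 40 N, if the wrist force passes 120 N, or if a joint passes its speed limit or range.

## Robot

A 6-joint arm with a two-finger parallel gripper is mounted at the origin on the work surface. World frame = base frame: x ahead of the robot, y to its left, z up, the work surface at z = 0. Lengths are in m, angles in rad, forces in N, time in s.
With the tool pointing down it reaches from about 0.425 to 0.95 m from the base axis. Payload 3.5 kg.
Tool frame: the origin (TCP) lies midway between the tips of the shut fingers; the grasp point (between the pads) lies 19 mm behind it (ctrl.pinch_z is the distance from the TCP to the grasp point, in m); z points along the fingers, y is the line along which they close (so a half turn about z gives the same grasp; the last joint's range is limited). The gripper opens to 85 mm and grips with 20 to 120 N. Pads are 22 mm wide; open, the fingers measure 114 mm over their backs; the gripper's body (76 mm by 85 mm) begins 54 mm behind the grasp point. The pads swing forward as they close: fully open they stand 13 mm farther back than shut.
Start: joints at [1.077, 0.286, 1.577, -0, 1.279, -0.15], TCP at [0.227, 0.635, 0.231] pointing down, gripper open.
Joint ranges: [-2.77, 2.77], [-0.9, 2.22], [0.21, 2.48], [-1.53, 4.67], [0.24, 2.81], [-2.84, 2.84]. Speed limits (rad/s): [2.79, 2.79, 3.14, 3.14, 3.14, 3.14].

## Interface

Orientations are given as a unit quaternion [x, y, z, w].
In Python, from plant import get_state, viewer, sign_off, ctrl gives the robot as it stands. The module is installed in compiled form; this text tells all that it offers.
- The arm moves only by the shell command python3 -m handwheel 'ROWS' [FORCE]. ROWS is JSON, a list that holds one entry, the list of rows, each a list of 5 numbers: the finger opening in m, from 0 to 0.0854, then the shift along the tool's x, y, z in m, then the turn about the tool's z in degrees. In form: [[[claw, x, y, z, spin], ...]]. A call has 1 to 12 rows; each row shifts and turns the commanded pose from where the row before left it, along the tool's axes as they then stand; what a row does not reach is not made up. A row lasts 1/12 s, in which the tool goes at most 41.7 mm and 7.16 degrees, less where a joint would pass 70% of its speed; a pose out of reach is approached as far as the arm can. A call is refused whole if a number of a shift passes 0.0417 or a number of a turn 7.16, either way. A call with a gripper value outside its range is refused whole. The fingers move at their own pace and stop on an object; FORCE is the grip in N (left out, the last holds). Time passes only in rows, so rows that do not move let the fingers close. It gives the time, the measured TCP pose, the force, the opening and the grip force at its end, in the units of the state.
- get_state(): the state, without advancing time (a new reading comes with each control period).
- viewer.read_camera(name): name is "side" or "top"; returns the picture (480x640x3 uint8, blue, green, red); there is no depth.
- viewer.camera_params(name): a dict with "fov_y" (degrees; the focal length in pixels is half the picture's height over the tangent of half this angle, whatever the lens; pixels are square), "cx", "cy" (the principal point, pixels), "xyz" and "attitude" of the camera in the world. Camera axes: x right, y up, looking along -z (the intrinsics and any distortion apply to the point x, -y, -z); pixel columns grow to the right and rows downward; lengths in m; the calibration is good to about 2 mm. A picture is of the moment at which its call begins. camera_params takes no time and is no camera call.
- sign_off(): hands the job in; it is judged then, once.
Trained networks look in the newest picture that a camera, given by its name, has taken for a name from the list of things; names that differ only in an ending like _2 or _b are one class to them, and where a whole thing is asked for, a point or a joint stands for the part that bears it (a point fixed in the world has none). Each returns a list of dicts, best first, with "confidence" (0 to 1); they miss things now and then, are a little off and sometimes report something else, mostly with a low value. They report only what shows in the picture. A call takes as long as a camera call. They do not tell look-alikes from the thing itself.
- viewer.look_for(camera, name): "extent" ([left, top, width, height] as shares, 0 to 1, of the picture: columns of its width, rows of its height, round what is visible of it).
- viewer.outline_of(camera, name): "mask" (480x640 bool, what is visible of it) and "extent" ([left, top, width, height] as shares, 0 to 1, of the picture: columns of its width, rows of its height, round what is visible of it).
- viewer.pinpoint(camera, name): "xy" ([column, row] as shares, 0 to 1, of the picture: columns of its width, rows of its height: a listed point, or the origin of a listed thing).
The state is a dict: "time": time; "qpos": joint angles; "dq": joint speeds; "joint_efforts": joint torques, N m; "eef_pos": TCP position; "tcp_rot": TCP orientation; "contact_force": force on the tool from outside, world axes, zero at the start; "wrist_torque": the same for the moment, N m; "opening": opening from 0.0 (shut) to 1.0 (fully open); "finger_force": force on a finger pad.
Only numpy, scipy, OpenCV 4.12 (cv2) and the standard library are available. Lean on these libraries where they do the work, as an engineer would, in place of code of your own. Each camera call takes 0.05 s, during which the arm holds its last target. There are 200 camera calls.

## Working session

There is one attempt and no reset: what is moved stays moved. The work goes in short steps, Python scripts to look and compute and a shell command to move; the robot and the scene stay as the last step left them, time stands still between calls to the robot, and variables do not carry over. Pictures are saved under pics/ and viewed, at most 10 in all, crops included, and the job is handed in when it is done.

```bash
mkdir -p pics; ls; python3 - <<'E'
from plant import get_state, viewer, ctrl
import cv2
for c in("side","top"):
    im=viewer.read_camera(c); cv2.imwrite(f"pics/{c}0.png",im)
    print(c,viewer.camera_params(c))
    for n in("wedge_mid","canister_mid","shelf_mid"):
        print(n,[(round(d["xy"][0]*640,1),round(d["xy"][1]*480,1),round(d["confidence"],2)) for d in viewer.pinpoint(c,n)])
        print('   box',[([round(v*s) for v,s in zip(d["extent"],(640,480,640,480))],round(d["confidence"],2)) for d in viewer.look_for(c,n)])
s=get_state();print(s, ctrl.pinch_z)
E
```

```text
pics
side {'fov_y': 47.28172969042541, 'cx': 322.18341798797746, 'cy': 241.91935041300806, 'xyz': array([ 0.02965687, -0.89165743,  0.93426066]), 'attitude': array([ 0.40084337, -0.10734892, -0.2417192 ,  0.87713889])}
wedge_mid [(373.5, 361.7, 0.91), (404.7, 331.3, 0.89), (333.8, 326.6, 0.79), (417.7, 395.5, 0.78)]
   box [([370, 347, 17, 26], 0.95), ([400, 390, 32, 25], 0.79), ([394, 321, 26, 24], 0.69), ([322, 314, 30, 24], 0.69), ([252, 180, 163, 122], 0.44)]
canister_mid [(219.9, 175.5, 0.64)]
   box [([191, 159, 66, 32], 0.7)]
shelf_mid [(325.0, 230.6, 0.58)]
   box [([250, 179, 164, 122], 0.97)]
top {'fov_y': 56.55798146755227, 'cx': 323.3694241972846, 'cy': 236.6660414166972, 'xyz': array([ 0.28641069, -0.03447694,  1.06646186]), 'attitude': array([ 0.07385886, -0.07403923, -0.69757656,  0.70883708])}
wedge_mid [(436.9, 216.3, 0.88), (406.1, 260.0, 0.68), (500.1, 246.7, 0.66), (449.8, 251.7, 0.65)]
   box [([441, 246, 27, 22], 0.85), ([431, 204, 26, 27], 0.69), ([486, 240, 27, 21], 0.61), ([396, 248, 21, 26], 0.54)]
canister_mid [(141.8, 262.5, 0.83)]
   box [([119, 218, 52, 84], 0.63)]
shelf_mid [(303.1, 210.1, 0.82)]
   box [([234, 115, 133, 154], 0.71)]
{'time': 0.7, 'qpos': array([ 1.07698426e+00,  2.86261063e-01,  1.57668966e+00, -6.53592206e-06,
        1.27859666e+00, -1.50031059e-01]), 'dq': array([ 4.75865452e-05,  9.34601656e-06,  1.38319223e-04, -2.82173646e-05,
       -9.96118914e-04, -2.33705288e-03]), 'joint_efforts': array([-7.00928686e-04, -4.05815792e+01, -2.92862177e+01, -1.48949898e-04,
        4.62333173e-04,  1.23806697e-05]), 'eef_pos': array([0.22749748, 0.63549844, 0.23135646]), 'tcp_rot': array([1.71044369e-01, 9.85263327e-01, 2.04831341e-05, 1.01305341e-05]), 'contact_force': array([-0.0783238 , -0.23249317,  0.234272  ]), 'wrist_torque': array([-0.01028285,  0.00708521, -0.04683455]), 'finger_force': 0.0, 'opening': 1.0003303261023824} 0.0187
```

View pics/side0.png

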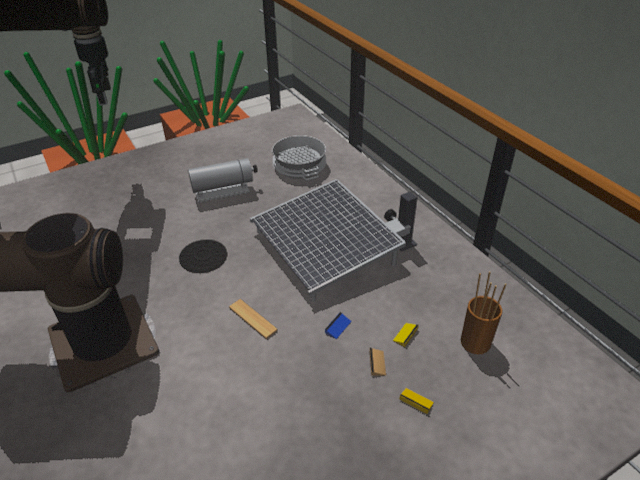

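View pics/top0.png

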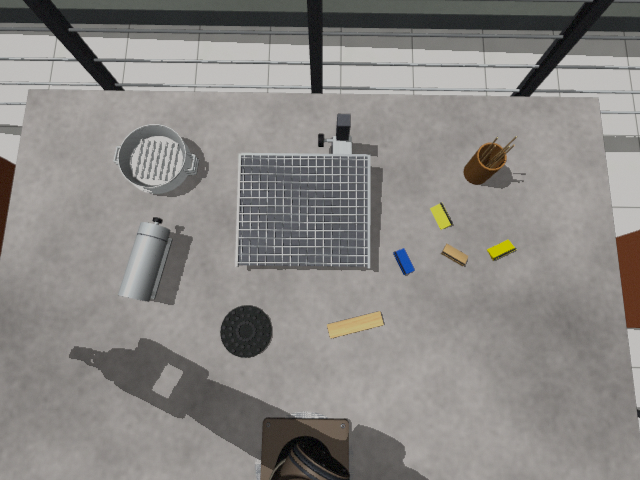

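Candidates for the wedge, as side / top pixels:
- Bamboo piece: (377,361) / (454,255)
- Blue: (338,325) / (404,262)
- Yellow: (405,333) / (441,216)
- Yellow: (417,401) / (501,250)
- Long slat: (253,318) / (356,324)

I choose the short bamboo piece and will check it in a crop.

```bash
cat > h.py <<'E'
import numpy as np, cv2
from scipy.optimize import minimize
from scipy.spatial.transform import Rotation as R
from plant import get_state, viewer
P={c:viewer.camera_params(c) for c in("side","top")}
def proj(c,X):
    p=P[c]; f=240/np.tan(np.radians(p["fov_y"]/2))
    v=R.from_quat(p["attitude"]).inv().apply(np.atleast_2d(X)-p["xyz"])
    return np.c_[p["cx"]+f*v[:,0]/-v[:,2], p["cy"]+f*v[:,1]/v[:,2]]
def ray(c,uv):
    p=P[c]; f=240/np.tan(np.radians(p["fov_y"]/2))
    d=R.from_quat(p["attitude"]).apply([(uv[0]-p["cx"])/f,-(uv[1]-p["cy"])/f,-1]); return p["xyz"],d
def at_z(c,uv,z):
    o,d=ray(c,uv); return o+d*(z-o[2])/d[2]
def tri(uvs):
    A=0;b=0
    for c,uv in uvs.items():
        o,d=ray(c,uv);d=d/np.linalg.norm(d);M=np.eye(3)-np.outer(d,d);A=A+M;b=b+M@o
    return np.linalg.solve(A,b)
S=4
def hull_img(c,parts):
    im=np.zeros((480*S,640*S),np.uint8)
    for X in parts:
        h=cv2.convexHull(((proj(c,X)+.5)*S).astype(np.float32)).astype(np.int32)
        cv2.fillConvexPoly(im,h,1)
    return im.astype(bool)
def fit(model,x0,masks,steps):
    big={c:cv2.resize(m.astype(np.float32),None,fx=S,fy=S,interpolation=cv2.INTER_LINEAR)>.5 for c,m in masks.items()}
    def cost(x):
        t=0
        for c,m in big.items():
            h=hull_img(c,model(x)); t+=1-(h&m).sum()/max((h|m).sum(),1)
        return t
    best=None
    x0=np.array(x0,float);st=np.array(steps,float)
    for k in range(3):
        sim=np.vstack([x0]+[x0+np.eye(len(x0))[i]*st[i]*(1 if k%2==0 else -1) for i in range(len(x0))])
        r=minimize(cost,x0,method="Nelder-Mead",options=dict(initial_simplex=sim,maxiter=150,xatol=1e-4,fatol=1e-4)); x0=r.x; st=st/2
    return r.x,r.fun
def place(pts,x,y,z,yaw,pitch=0):
    return R.from_euler("ZY",[yaw,pitch]).apply(pts)+[x,y,z]
W=np.array([[-.015,s*.03,z] for s in(-1,1) for z in(0,.014)]+[[.015,s*.03,z] for s in(-1,1) for z in(0,.0015)])
def wedge(x,z=0): return [place(W,x[0],x[1],z,x[2])]
a=np.linspace(0,2*np.pi,32,endpoint=False)
def cyl(r,x0,x1): return np.vstack([np.c_[np.full(32,x),r*np.cos(a),r*np.sin(a)] for x in(x0,x1)])
def can(x): return [place(q,x[0],x[1],x[2],x[3]) for q in(cyl(.034,-.085,.085),cyl(.009,.085,.105))]
SH=np.array([[sx*.13,sy*.15,0] for sx in(-1,1) for sy in(-1,1)])
def shelf(x): return [place(SH,x[0],x[1],x[2],x[3],-np.radians(6))]
def colour_mask(c,box,lo,hi):
    im=cv2.imread(f"pics/{c}0.png"); m=cv2.inRange(cv2.cvtColor(im,cv2.COLOR_BGR2HSV),lo,hi)>0
    o=np.zeros_like(m);l,t,w,h=box;o[t:t+h,l:l+w]=m[t:t+h,l:l+w];return o
def mask(c,name,near):
    best=min(viewer.outline_of(c,name),key=lambda d:np.hypot(*(np.array([(d["extent"][0]+d["extent"][2]/2)*640,(d["extent"][1]+d["extent"][3]/2)*480])-near)))
    return best["mask"]
E
python3 - <<'E'
from h import *
ws={"side":(377,361),"top":(454,255)}; cs={"side":(222,175),"top":(147,260)}; ss={"side":(328,238),"top":(303,210)}
M={}
for n,k in(("wedge_mid",ws),("canister_mid",cs),("shelf_mid",ss)):
    M[n]={c:mask(c,n,k[c]) for c in k}; print(n,tri(k),{c:int(m.sum()) for c,m in M[n].items()})
np.save("masks.npy",M,allow_pickle=True)
w0=at_z("top",ws["top"],.007)
for y in(-.4,2.7): print("wedge",fit(wedge,[w0[0],w0[1],y],M["wedge_mid"],[.01,.01,.2]))
c0=tri(cs)
print("can",*[fit(can,[*c0,-.2],{k:M["canister_mid"][k] for k in ks},[.01,.01,.01,.1]) for ks in(("side","top"),)])
s0=tri({"side":(325,230.6),"top":(303,210)}); print("shelf",fit(shelf,[s0[0],s0[1],.06,0],M["shelf_mid"],[.01,.01,.003,.05]))
v=[]
for c,k in ws.items():
    im=cv2.imread(f"pics/{c}0.png");x,y=k[c];v.append(cv2.resize(im[y-22:y+22,x-28:x+28],None,fx=7,fy=7,interpolation=cv2.INTER_CUBIC))if 0 else v.append(cv2.resize(im[k[1]-22:k[1]+22,k[0]-28:k[0]+28],None,fx=7,fy=7,interpolation=cv2.INTER_CUBIC))
cv2.imwrite("pics/crop1.png",np.hstack(v))
E
```

```text
wedge_mid [ 0.47420934 -0.34960451  0.00543592] {'side': 413, 'top': 287}
canister_mid [0.44005739 0.36589375 0.0645707 ] {'side': 1644, 'top': 2478}
shelf_mid [0.57590423 0.0162297  0.02613798] {'side': 10774, 'top': 15761}
wedge (array([ 0.47632936, -0.35035882, -0.55968945]), np.float64(0.23746775574570933))
wedge (array([ 0.47543634, -0.35016585,  2.61950888]), np.float64(0.3463123192535894))
can (array([ 0.4371507 ,  0.37241161,  0.06255486, -0.20336229]), np.float64(0.08973684732394105))
shelf (array([0.56463104, 0.01122573, 0.06615405, 0.00434537]), np.float64(0.2809014505566716))Traceback (most recent call last):
  File "<stdin>", line 14, in <module>
TypeError: tuple indices must be integers or slices, not str
```

```bash
python3 - <<'E'
from h import *
M=np.load("masks.npy",allow_pickle=True).item()
mods=[wedge([.4763,-.3504,-.56]),can([.437,.3724,.0626,-.203]),shelf([.5646,.0112,.0662,.0043])]
out=[]
def ov(c,x,y,w,h,f,draw=True):
    im=cv2.imread(f"pics/{c}0.png")[y:y+h,x:x+w];im=cv2.resize(im,None,fx=f,fy=f,interpolation=cv2.INTER_CUBIC)
    if draw:
      for m in mods:
        for X in m:
            q=cv2.convexHull(proj(c,X).astype(np.float32));q=((q+.5-[x,y])*f).astype(int)
            cv2.polylines(im,[q],True,(0,0,255),1)
    return im
r1=np.hstack([ov("side",349,339,56,44,7,False),ov("top",426,233,56,44,7,False)])
r2=np.hstack([ov("side",180,140,240,176,49/30),ov("top",110,110,280,206,1.4)])
r2=cv2.resize(r2,(784,290)); cv2.imwrite("pics/crop1.png",np.vstack([r1,r2]))
for c in M["shelf_mid"]:
    print(c,cv2.approxPolyDP(cv2.convexHull(np.argwhere(M["shelf_mid"][c])[:,::-1].astype(np.int32)),4,True).reshape(-1,2).tolist())
    print(np.round(proj(c,mods[2][0])).tolist())
E
```

```text
Traceback (most recent call last):
ValueError: all the input array dimensions except for the concatenation axis must match exactly, but along dimension 0, the array at index 0 has size 287 and the array at index 1 has size 288
```

```bash
cat > ov.py <<'E'
from h import *
def ov(im,c,x,y,w,h,f,mods=()):
    im=cv2.resize(im[y:y+h,x:x+w],None,fx=f,fy=f,interpolation=cv2.INTER_CUBIC)
    for m in mods:
        for X in m:
            q=cv2.convexHull(proj(c,X).astype(np.float32));q=((q+.5-[x,y])*f).astype(int)
            cv2.polylines(im,[q],True,(0,0,255),1)
    return cv2.resize(im,(390,300))
E
python3 - <<'E'
from ov import *
M=np.load("masks.npy",allow_pickle=True).item()
mods=[wedge([.4763,-.3504,-.56]),can([.437,.3724,.0626,-.203]),shelf([.5646,.0112,.0662,.0043])]
I={c:cv2.imread(f"pics/{c}0.png") for c in("side","top")}
r1=np.hstack([ov(I["side"],"side",349,339,56,44,7),ov(I["top"],"top",426,233,56,44,7)])
r2=np.hstack([ov(I["side"],"side",180,140,240,184,3,mods),ov(I["top"],"top",110,110,280,215,3,mods)])
cv2.imwrite("pics/crop1.png",np.vstack([r1,r2]))
for c in M["shelf_mid"]:
    print(c,cv2.approxPolyDP(cv2.convexHull(np.argwhere(M["shelf_mid"][c])[:,::-1].astype(np.int32)),4,True).reshape(-1,2).tolist())
    print(np.round(proj(c,mods[2][0])).tolist())
E
```

```text
side [[417, 197], [414, 246], [394, 264], [314, 299], [251, 219], [335, 179], [410, 191]]
[[309.0, 289.0], [251.0, 218.0], [403.0, 241.0], [336.0, 179.0]]
top [[350, 114], [369, 156], [368, 266], [237, 266], [239, 155], [339, 113]]
[[369.0, 266.0], [238.0, 264.0], [369.0, 155.0], [242.0, 153.0]]
```

View pics/crop1.png

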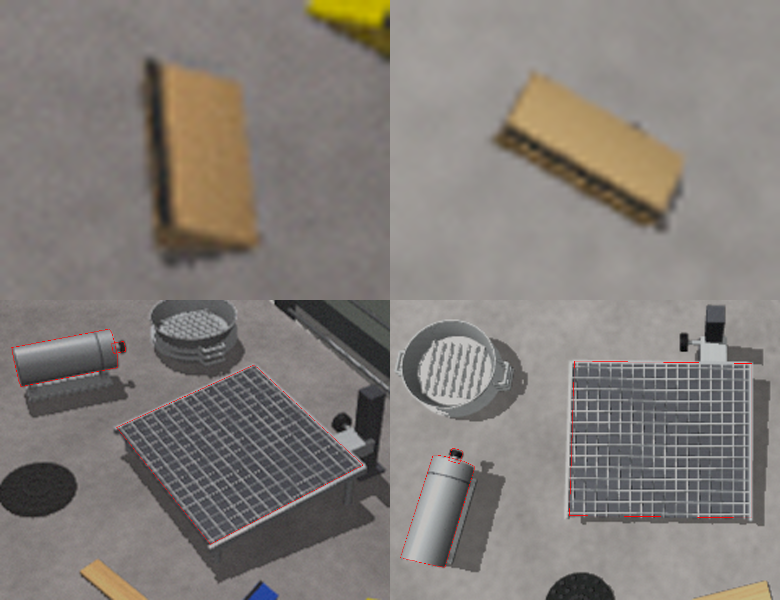

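```bash
python3 - <<'E'
from h import *
from scipy.optimize import least_squares
for c,t,b in(("top",[(446.3,243.2),(467.9,254.8)],[(442,250.8),(464.3,262.6)]),("side",[(382.7,349.5),(385.4,374)],[(371.5,347.6),(372.2,371.5)])):
    T=[at_z(c,u,.0015) for u in t];B=[at_z(c,u,.014) for u in b]
    for L in(T,B): d=L[0]-L[1];print(c,np.linalg.norm(d),np.degrees(np.arctan2(d[1],d[0]))-90)
    print(np.mean(T+B,0))
obs={"side":[(309.5,290.5),(251,219),(404,241.5),(336,181)],"top":[(370,267),(236.5,267),(370,154),(239,153)]}
for zf in(.06,None):
    f=lambda x:np.concatenate([(proj(c,shelf([x[0],x[1],zf or x[3],x[2]])[0])-obs[c]).ravel() for c in obs])
    r=least_squares(f,[.56,.01,0,.06]);print("shelf",r.x,np.round(r.fun,1))
E
```

```text
top 0.058198776487018114 -28.53377825223035
top 0.05897812039023219 -28.04493120972129
[ 0.47696035 -0.35091185  0.00775   ]
side 0.06187389943140732 -30.37153937347346
side 0.06004575839776276 -33.215589611811495
[ 0.47808795 -0.35115145  0.00775   ]
shelf [0.56529915 0.01315615 0.01086532 0.06      ] [-0.1  0.2  0.1  0.5 -1.4  0.3 -0.6 -0.1 -1.5 -1.8  2.  -2.4 -2.1  1.3
  2.2  1.6]
shelf [0.56399744 0.0118489  0.01079932 0.0640449 ] [-0.3 -0.5 -0.3 -0.3 -1.4 -0.5 -0.7 -1.  -0.7 -1.4  2.2 -2.1 -1.3  1.2
  2.4  1.5]
```

```bash
cat > plan.py <<'E'
import sys,numpy as np
from plant import get_state
from scipy.spatial.transform import Rotation as R
# usage: plan.py x y z yawdeg(of tool y, None keep); shift is in tool axes AFTER the spin
s=get_state(); r=R.from_quat(s["tcp_rot"]); m=r.as_matrix(); p=s["eef_pos"]
ya=np.degrees(np.arctan2(m[1,1],m[0,1]))
print("t",round(s["time"],2),"p",np.round(p,4),"yaw_y",round(ya,2),"q",np.round(s["qpos"],2),"open",round(s["opening"]*.0854,4),"ff",round(s["finger_force"],1),"F",np.round(s["contact_force"],1))
if len(sys.argv)>3:
    tgt=np.array(list(map(float,sys.argv[1:4]))); sp=0
    if len(sys.argv)>4:
        sp=-((float(sys.argv[4])-ya+180)%360-180)
        if len(sys.argv)>5 and int(sys.argv[5])*sp<0: sp+=360*int(sys.argv[5])
    a=np.radians(ya-sp); ty=np.array([np.cos(a),np.sin(a),0]); tz=np.array([0,0,-1.]); tx=np.cross(ty,tz)
    d=tgt-p; print("spin",round(sp,2),"xyz",np.round([d@tx,d@ty,d@tz],4))
E
python3 plan.py 0.5 0.15 0.2 59.5
```

```text
t 1.0 p [0.2275 0.6355 0.2314] yaw_y 70.31 q [ 1.08  0.29  1.58  0.    1.28 -0.15] open 0.0852 ff 0.0 F [-0.1  0.7  0.1]
spin 10.81 xyz [-0.4812 -0.28    0.0314]
```

```bash
python3 -m handwheel '[[[0.0854,0,0,0.005,5.4],[0.0854,0,0,0.005,5.4],[0.0854,-0.034,-0.02,0,0],[0.0854,-0.034,-0.02,0,0],[0.0854,-0.034,-0.02,0,0],[0.0854,-0.034,-0.02,0,0],[0.0854,-0.034,-0.02,0,0],[0.0854,-0.034,-0.02,0,0],[0.0854,-0.034,-0.02,0,0],[0.0854,-0.034,-0.02,0,0],[0.0854,-0.034,-0.02,0,0],[0.0854,-0.034,-0.02,0,0]]]' 60; python3 plan.py 0.477 -0.3507 0.12 59.5
```

```text
time: 2.0
eef_pos: [0.4195, 0.2889, 0.2217]
tcp_rot: [0.263, 0.965, 0.0, 0.0]
contact_force: [0.1, 0.9, -0.5]
opening: 1.001
finger_force: 0.0
t 2.0 p [0.4195 0.2889 0.2217] yaw_y 59.52 q [ 0.4  -0.08  1.99  0.    1.23 -0.64] open 0.0855 ff 0.0 F [ 0.1  0.9 -0.5]
spin 0.02 xyz [-0.3741 -0.5219  0.1017]
```

```bash
python3 -m handwheel '[[[0.0854,-0.022,-0.0307,0,0],[0.0854,-0.022,-0.0307,0,0],[0.0854,-0.022,-0.0307,0,0],[0.0854,-0.022,-0.0307,0,0],[0.0854,-0.022,-0.0307,0,0],[0.0854,-0.022,-0.0307,0,0],[0.0854,-0.022,-0.0307,0,0],[0.0854,-0.022,-0.0307,0.005,0],[0.0854,-0.022,-0.0307,0.005,0],[0.0854,-0.022,-0.0307,0.005,0],[0.0854,-0.022,-0.0307,0.01,0],[0.0854,-0.022,-0.0307,0.01,0]]]'; python3 plan.py 0.477 -0.3507 0.07 59.5
```

```text
time: 3.0
eef_pos: [0.4596, -0.163, 0.1869]
tcp_rot: [0.263, 0.965, -0.0, 0.001]
contact_force: [2.3, 1.0, -0.2]
opening: 0.997
finger_force: 0.0
t 3.0 p [ 0.4596 -0.163   0.1869] yaw_y 59.48 q [-0.55 -0.09  2.07  0.    1.16 -1.59] open 0.0852 ff 0.0 F [ 2.3  1.  -0.2]
spin -0.02 xyz [-0.1102 -0.1529  0.1169]
```

```bash
python3 -m handwheel '[[[0.076,-0.022,-0.03,0.02,0],[0.076,-0.022,-0.03,0.02,0],[0.076,-0.022,-0.03,0.02,0],[0.076,-0.022,-0.03,0.02,0],[0.076,0,0,0.02,0],[0.076,0,0,0,0],[0.076,0,0,0,0]]]'; python3 plan.py 0.477 -0.3507 0.04 59.5
```

```text
time: 3.58
eef_pos: [0.4732, -0.3061, 0.0861]
tcp_rot: [0.263, 0.965, 0.001, -0.002]
contact_force: [0.7, 0.1, 0.2]
opening: 0.89
finger_force: 0.0
t 3.58 p [ 0.4732 -0.3061  0.0861] yaw_y 59.46 q [-0.75  0.21  1.95  0.    0.98 -1.79] open 0.076 ff 0.0 F [0.7 0.1 0.2]
spin -0.04 xyz [-0.0259 -0.0365  0.0461]
```

```bash
python3 -m handwheel '[[[0.076,-0.013,-0.018,0.005,0],[0.076,-0.013,-0.0185,0.01,0],[0.076,0,0,0.015,0],[0.076,0,0,0.016,0],[0.076,0,0,0,0],[0.076,0,0,0,0],[0.076,0,0,0,0]]]'; python3 plan.py 0.477 -0.3507 -0.002 59.5; python3 - <<'E'
from ov import *
I={c:viewer.read_camera(c) for c in P}; m=[wedge([.477,-.3507,-.53])]
cv2.imwrite("pics/a.png",np.hstack([ov(I["side"],"side",329,309,104,80,4,m),ov(I["top"],"top",402,213,104,80,4,m)]))
E
```

```text
time: 4.17
eef_pos: [0.4791, -0.3513, 0.0434]
tcp_rot: [0.262, 0.965, -0.001, 0.001]
contact_force: [-0.6, 0.5, 0.4]
opening: 0.891
finger_force: 0.0
t 4.17 p [ 0.4791 -0.3513  0.0434] yaw_y 59.58 q [-0.8   0.33  1.9   0.    0.91 -1.84] open 0.0761 ff 0.0 F [-0.6  0.5  0.4]
spin 0.08 xyz [ 0.0021 -0.0005  0.0454]
```

View pics/a.png

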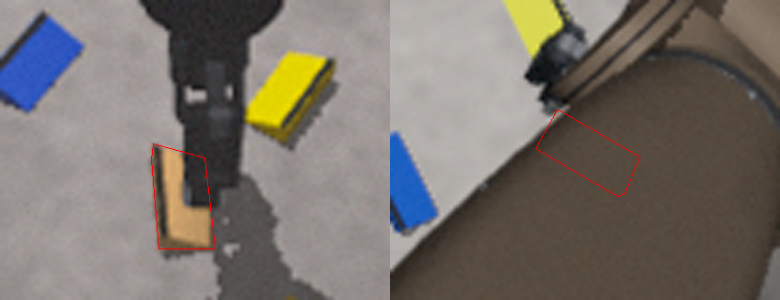

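The wedge outline matches the side crop around (377,361). The fingers stand above it and it is undisturbed, so I'll descend and close.

```bash
python3 -m handwheel '[[[0.076,0.002,0,0.015,0],[0.076,0,0,0.015,0],[0.076,0,0,0.01,0],[0.076,0,0,0.005,0],[0.076,0,0,0,0],[0.076,0,0,0,0],[0.05,0,0,0,0],[0.05,0,0,0,0],[0.05,0,0,0,0],[0.05,0,0,0,0],[0.05,0,0,0,0],[0.05,0,0,0,0]]]' 30; python3 plan.py 0.477 -0.3507 0.1
```

```text
time: 5.27
eef_pos: [0.4772, -0.3513, -0.0023]
tcp_rot: [0.263, 0.965, -0.001, 0.001]
contact_force: [-0.5, 0.1, 6.7]
opening: 0.687
finger_force: 32.8
t 5.27 p [ 0.4772 -0.3513 -0.0023] yaw_y 59.51 q [-0.81  0.4   1.91 -0.    0.83 -1.84] open 0.0587 ff 32.8 F [-0.5  0.1  6.7]
spin 0 xyz [ 0.0005  0.0005 -0.1023]
```

```bash
python3 -m handwheel '[[[0.05,0,0,-0.025,0],[0.05,0,0,-0.035,0],[0.05,0,0,-0.035,-6.2],[0.05,0,0,-0.025,-6.2],[0.05,0,0,-0.02,-6.2],[0.05,0,0,0,-6.2],[0.05,0,0,0,-6.2],[0.05,0,0,0,0]]]'; python3 plan.py 0.565 0.0125 0.12 90.6
```

```text
time: 5.93
eef_pos: [0.4761, -0.3502, 0.1364]
tcp_rot: [-0.005, 1.0, 0.0, -0.0]
contact_force: [-0.4, 0.8, -1.0]
opening: 0.69
finger_force: 32.7
t 5.93 p [ 0.4761 -0.3502  0.1364] yaw_y 90.61 q [-0.81  0.2   1.86  0.    1.08 -2.39] open 0.0589 ff 32.7 F [-0.4  0.8 -1. ]
spin 0.01 xyz [-0.0927  0.3618  0.0164]
```

```bash
python3 -m handwheel '[[[0.05,-0.009,0.036,0,0],[0.05,-0.009,0.036,0,0],[0.05,-0.009,0.036,0,0],[0.05,-0.009,0.036,0,0],[0.05,-0.009,0.036,0,0],[0.05,-0.009,0.036,0,0],[0.05,-0.009,0.036,0,0],[0.05,-0.009,0.036,0,0],[0.05,-0.009,0.036,0,0],[0.05,-0.009,0.036,0.016,0],[0.05,0,0,0,0],[0.05,0,0,0,0]]]'; python3 plan.py 0.565 0.0125 0.062 90.6;  python3 - <<'E'
from ov import *
I={c:viewer.read_camera(c) for c in P}; m=[wedge([.565,.0125,.01],.124)]
cv2.imwrite("pics/b.png",np.hstack([ov(I["side"],"side",240,140,180,138,4,m),ov(I["top"],"top",220,110,180,138,4,m)]))
E
```

```text
time: 6.93
eef_pos: [0.5618, 0.0124, 0.1184]
tcp_rot: [-0.005, 1.0, 0.0, -0.002]
contact_force: [0.0, -0.3, -0.6]
opening: 0.689
finger_force: 32.7
t 6.93 p [0.5618 0.0124 0.1184] yaw_y 90.59 q [-0.16  0.16  1.94 -0.    1.04 -1.74] open 0.0588 ff 32.7 F [ 0.  -0.3 -0.6]
spin -0.01 xyz [-0.0032  0.0001  0.0564]
```

View pics/b.png

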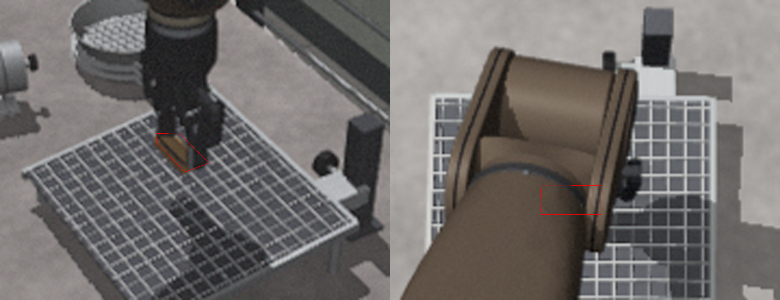

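The wedge is held level over the shelf middle, at side crop (180,150), and lines up with the projected outline. Lowering now.

```bash
python3 -m handwheel '[[[0.05,-0.003,0,0.02,0],[0.05,0,0,0.02,0],[0.05,0,0,0.01,0],[0.05,0,0,0.004,0],[0.05,0,0,0,0],[0.05,0,0,0,0]]]'; python3 -m handwheel '[[[0.05,0,0,0.001,0],[0.05,0,0,0,0]]]'|grep -E 'pos|contact';python3 plan.py 0.565 0.0125 0.062 90.6
```

```text
time: 7.53
eef_pos: [0.5666, 0.0096, 0.067]
tcp_rot: [-0.004, 1.0, -0.0, 0.0]
contact_force: [-0.4, -0.6, -0.7]
opening: 0.687
finger_force: 32.7
eef_pos: [0.5669, 0.01, 0.0665]
contact_force: [0.3, 0.1, 0.1]
t 7.7 p [0.5669 0.01   0.0665] yaw_y 90.48 q [-0.16  0.24  1.96 -0.    0.94 -1.74] open 0.0589 ff 32.7 F [0.3 0.1 0.1]
spin -0.12 xyz [0.0019 0.0025 0.0045]
```

```bash
python3 -m handwheel '[[[0.05,0.001,0.002,0.003,0],[0.05,0,0,0,0],[0.05,0,0,0,0]]]'|grep -E 'pos|contact'; python3 -m handwheel '[[[0.05,0,0,0.001,0],[0.05,0,0,0,0]]]'|grep -E 'pos|contact';python3 -m handwheel '[[[0.05,0,0,0.001,0],[0.05,0,0,0,0]]]'|grep -E 'pos|contact'
```

```text
eef_pos: [0.565, 0.0125, 0.0624]
contact_force: [-0.0, -0.0, 0.3]
eef_pos: [0.5651, 0.0124, 0.0613]
contact_force: [-0.5, -0.7, 0.3]
eef_pos: [0.565, 0.0123, 0.0602]
contact_force: [-0.6, 0.0, -0.1]
```

```bash
for i in 1 2; do python3 -m handwheel '[[[0.05,0,0,0.001,0],[0.05,0,0,0,0]]]'|grep -E 'pos|contact';done
```

```text
eef_pos: [0.5651, 0.0123, 0.0592]
contact_force: [0.6, 0.7, -0.7]
eef_pos: [0.5651, 0.0123, 0.059]
contact_force: [-2.7, -0.1, 3.7]
```

Contact at z = 0.059, as predicted. Releasing gently.

```bash
python3 -m handwheel '[[[0.064,0,0,0,0],[0.072,0,0,0,0],[0.072,0,0,0,0],[0.072,0,0,0,0],[0.072,0,0,-0.015,0],[0.072,0,0,-0.03,0],[0.085,0,0,-0.04,0],[0.085,0,0,-0.04,0],[0.085,0,0,-0.02,0],[0.085,0,0,0,0]]]'; python3 plan.py 0.437 0.3724 0.18 78.4
```

```text
time: 9.45
eef_pos: [0.5688, 0.0118, 0.2107]
tcp_rot: [-0.004, 1.0, -0.001, 0.006]
contact_force: [0.9, -0.4, 0.2]
opening: 0.996
finger_force: 0.0
t 9.45 p [0.5688 0.0118 0.2107] yaw_y 90.51 q [-0.16  0.06  1.87  0.    1.2  -1.74] open 0.0851 ff 0.0 F [ 0.9 -0.4  0.2]
spin 12.11 xyz [0.2016 0.3267 0.0307]
```

```bash
python3 -m handwheel '[[[0.0854,0,0,0,6.05],[0.0854,0,0,0,6.05],[0.0854,0.02,0.0325,0,0],[0.0854,0.02,0.0325,0,0],[0.0854,0.02,0.0325,0,0],[0.0854,0.02,0.0325,0,0],[0.0854,0.02,0.0325,0,0],[0.0854,0.02,0.0325,0,0],[0.0854,0.02,0.0325,0,0],[0.0854,0.02,0.0325,0,0],[0.0854,0.02,0.0325,0,0],[0.0854,0.02,0.0325,0,0]]]'|grep -E 'time|pos'; python3 - <<'E'
from ov import *
I={c:viewer.read_camera(c) for c in P}
s={"side":(325,228),"top":(303,214)}
mw=lambda x:[place(W,x[0],x[1],.06+np.tan(np.radians(6))*(x[0]-.565),x[2],-np.radians(6))]
for c in P:
    for d in viewer.outline_of(c,"wedge_mid"):
        e=d["extent"];u=((e[0]+e[2]/2)*640,(e[1]+e[3]/2)*480)
        if np.hypot(u[0]-s[c][0],u[1]-s[c][1])<30:
            print(c,u,d["confidence"],d["mask"].sum(),"x,y at z",at_z(c,u,.065)); s[c+"m"]=d["mask"];break
ms={c:s[c+"m"] for c in P if c+"m" in s}
x=[.565,.0125,.01]
if ms:
    x,f=fit(mw,x,ms,[.006,.006,.1]);print(x,f)
cv2.imwrite("pics/c.png",np.hstack([ov(I["side"],"side",255,175,130,100,4,[mw(x)]),ov(I["top"],"top",240,160,130,100,4)]))
E
python3 plan.py 0.437 0.3724 0.16 78.4
```

```text
time: 10.45
eef_pos: [0.4331, 0.3722, 0.2021]
side (322.75199999999995, 229.416) 0.62 219 x,y at z [0.5616572  0.01190214 0.065     ]
top (303.744, 211.17600000000002) 0.8 353 x,y at z [0.55917301 0.01351059 0.065     ]
[ 0.56530934  0.01400361 -0.02538693] 0.1964742574784445
t 10.65 p [0.4336 0.3713 0.2021] yaw_y 78.54 q [ 0.53  0.09  1.86 -0.    1.2  -0.84] open 0.085 ff 0.0 F [-0.   0.9  0.6]
spin 0.14 xyz [-0.0031  0.0018  0.0421]
```

View pics/c.png

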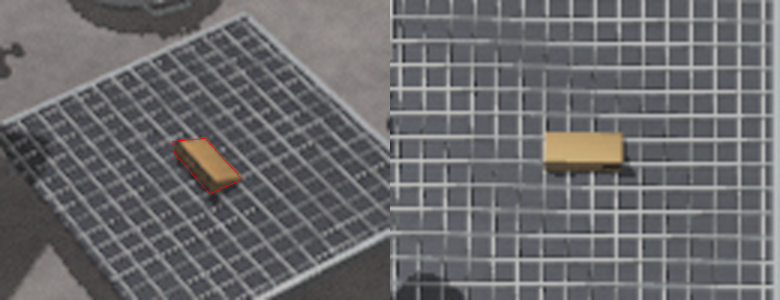

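The wedge stands square on the shelf middle, thin edge uphill: side crop (207,165), top crop (583,152). The fit gives (0.565, 0.014). Next is the canister.

```bash
python3 -m handwheel '[[[0.0854,-0.003,0.0015,0.02,0],[0.0854,0,0,0.025,0],[0.0854,0,0,0.02,0],[0.0854,0,0,0,0],[0.0854,0,0,0,0]]]'|grep -E 'time|pos|cont'; python3 plan.py 0.437 0.3724 0.0405 78.4; python3 - <<'E'
from ov import *
I={c:viewer.read_camera(c) for c in P}; m=[can([.437,.3724,.0626,-.203])]
print([ (np.array(d["xy"])*[640,480],d["confidence"]) for c in P for d in viewer.pinpoint(c,"canister_mid")], [proj(c,[.437,.3724,.0626]) for c in P])
cv2.imwrite("pics/d.png",np.hstack([ov(I["side"],"side",175,120,104,80,4,m),ov(I["top"],"top",85,205,130,100,4,m)]))
E
```

```text
time: 11.07
eef_pos: [0.4375, 0.3699, 0.1368]
contact_force: [0.1, 0.3, 0.6]
t 11.07 p [0.4375 0.3699 0.1368] yaw_y 78.29 q [ 0.53  0.16  1.91 -0.    1.08 -0.84] open 0.0855 ff 0.0 F [0.1 0.3 0.6]
spin -0.11 xyz [0.001  0.0023 0.0963]
[(array([220.48 , 175.296]), 0.64), (array([141.312, 263.184]), 0.55)] [array([[219.74089355, 174.85801087]]), array([[144.54718185, 260.90221094]])]
```

View pics/d.png

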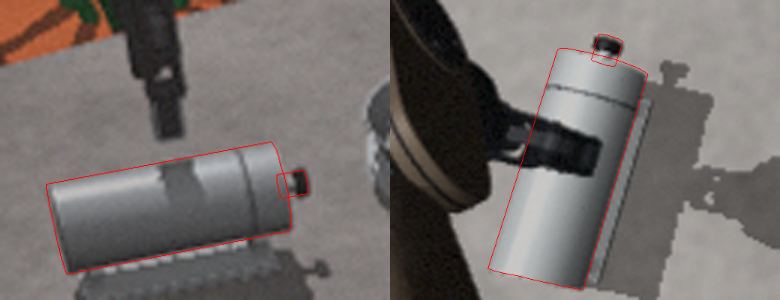

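The canister model fits in both crops: side body (45-290, 142-272), top body (490-647, 48-290). The fingers stand above its middle. Descending to grip.

```bash
python3 -m handwheel '[[[0.0854,0.001,0.002,0.02,0],[0.0854,0,0,0.025,0],[0.0854,0,0,0.02,0],[0.0854,0,0,0.015,0],[0.0854,0,0,0.01,0],[0.0854,0,0,0.004,0],[0.0854,0,0,0,0],[0.0854,0,0,0,0]]]'|grep -E 'time|pos|cont'; python3 plan.py 0.437 0.3724 0.0405 78.4
```

```text
time: 11.93
eef_pos: [0.4381, 0.3744, 0.0456]
contact_force: [0.1, -0.0, 0.0]
t 11.93 p [0.4381 0.3744 0.0456] yaw_y 78.4 q [ 0.53  0.3   1.94  0.    0.9  -0.84] open 0.0852 ff 0.0 F [ 0.1 -0.   0. ]
spin 0.0 xyz [ 0.0007 -0.0022  0.0051]
```

```bash
python3 -m handwheel '[[[0.0854,0,-0.002,0.003,0],[0.0854,0,0,0.001,0],[0.0854,0,0,0,0],[0.06,0,0,0,0],[0.06,0,0,0,0],[0.06,0,0,0,0],[0.06,0,0,0,0],[0.06,0,0,0,0],[0.06,0,0,0,0]]]' 80; python3 plan.py
```

```text
time: 12.68
eef_pos: [0.4375, 0.373, 0.0419]
tcp_rot: [0.101, 0.995, 0.001, 0.001]
contact_force: [-2.3, 1.6, 5.4]
opening: 0.77
finger_force: 89.6
t 12.68 p [0.4375 0.373  0.0419] yaw_y 78.4 q [ 0.53  0.3   1.94  0.    0.9  -0.84] open 0.0657 ff 89.6 F [-2.3  1.6  5.4]
```

```bash
python3 -m handwheel '[[[0.06,0,0,-0.01,0],[0.06,0,0,-0.02,0],[0.06,0,0,-0.03,0],[0.06,0,0,-0.03,0],[0.06,0,0,-0.03,0],[0.06,0,0,-0.01,0],[0.06,0,0,0,7],[0.06,0,0,0,7],[0.06,0,0,0,7],[0.06,0,0,0,7],[0.06,0,0,0,7],[0.06,0,0,0,7]]]' 80; python3 plan.py .593 .0135 .15 .5
```

```text
time: 13.68
eef_pos: [0.4355, 0.3709, 0.1678]
tcp_rot: [0.454, 0.891, -0.002, -0.001]
contact_force: [-0.0, 0.7, -4.3]
opening: 0.767
finger_force: 90.3
t 13.68 p [0.4355 0.3709 0.1678] yaw_y 36.05 q [ 0.53  0.12  1.89 -0.    1.13 -0.1 ] open 0.0655 ff 90.3 F [-0.   0.7 -4.3]
spin 35.55 xyz [-0.3587  0.1544  0.0178]
```

```bash
python3 -m handwheel '[[[0.06,0,0,0,7],[0.06,0,0,0,7],[0.06,0,0,0,7],[0.06,0,0,0,7],[0.06,0,0,0,7],[0.06,-0.036,0.0155,0,0],[0.06,-0.036,0.0155,0,0],[0.06,-0.036,0.0155,0,0],[0.06,-0.036,0.0155,0,0],[0.06,-0.036,0.0155,0,0],[0.06,-0.036,0.0155,0,0],[0.06,-0.036,0.0155,0,0]]]'|grep time; python3 plan.py .593 .0135 .15 .5
```

```text
time: 14.68
t 14.68 p [0.5503 0.1206 0.168 ] yaw_y 1.4 q [ 0.04  0.11  1.91 -0.    1.13  0.01] open 0.0656 ff 90.4 F [ 0.7  0.8 -4.6]
spin 0.9 xyz [-0.1075  0.0417  0.018 ]
```

```bash
python3 -m handwheel '[[[0.06,0,0,0,0.9],[0.06,-0.034,0.0135,0,0],[0.06,-0.034,0.0135,0,0],[0.06,-0.028,0.0115,0,0],[0.06,0,0,0,0],[0.06,0,0,0,0],[0.06,0,0,0,0]]]'|grep time; python3 plan.py .593 .0135 .1 .5
python3 - <<'E'
from ov import *
I={c:viewer.read_camera(c) for c in P}; p=get_state()["eef_pos"]
M={c:viewer.outline_of(c,"canister_mid") for c in P}
for c in P: print(c,[(d["confidence"],np.round(np.array(d["extent"])*[640,480,640,480])) for d in M[c]])
m=[can([p[0],p[1],p[2]+.021,np.radians(-89.5)])]
if M["side"]:
    f=lambda x:can([x[0],x[1],x[2],x[3]])
    x,v=fit(lambda x:can([p[0],x[0],x[1],x[2]]),[p[1],p[2]+.021,-1.56],{"side":M["side"][0]["mask"]},[.01,.01,.05]);print("fit y,z,yaw",x,v,"dz",x[1]-p[2],"dy",x[0]-p[1])
cv2.imwrite("pics/e.png",np.hstack([ov(I["side"],"side",220,120,195,150,4,m),ov(I["top"],"top",210,110,195,150,4,m)]))
E
```

```text
time: 15.27
t 15.27 p [0.5894 0.0274 0.1685] yaw_y 0.46 q [-0.13  0.16  1.84  0.    1.14 -0.13] open 0.0657 ff 90.5 F [ 0.3  0.9 -4.3]
spin -0.04 xyz [-0.0139  0.0034  0.0685]
side [(0.68, array([305., 164.,  57.,  46.]))]
top [(0.84, array([309., 165.,  37.,  33.]))]
fit y,z,yaw [ 0.02056982  0.19346088 -1.59197264] 0.33976722562441886 dz 0.02427549883037286 dy -0.007584475670916604
```

View pics/e.png

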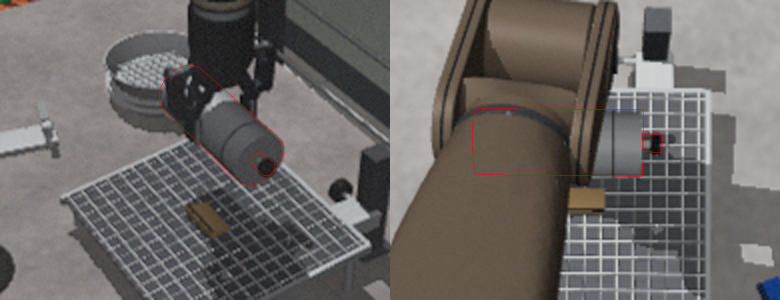

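The held canister matches the projected model, with its end at side crop (265,165) and top crop (642,143). The wedge is unmoved at (207,218). Lowering.

```bash
python3 -m handwheel '[[[0.06,-0.0135,0.0045,0.02,0],[0.06,0,0,0.025,0],[0.06,0,0,0.02,0],[0.06,0,0,0.01,0],[0.06,0,0,0.005,0],[0.06,0,0,0,0],[0.06,0,0,0,0]]]'|grep time; python3 plan.py .594 .0135 .08 .5
```

```text
time: 16.05
t 16.05 p [0.5961 0.0139 0.0914] yaw_y 0.54 q [-0.15  0.27  1.88  0.    1.   -0.16] open 0.0656 ff 90.7 F [-0.3  0.6 -4.3]
spin 0.04 xyz [-0.0004 -0.0021  0.0114]
```

```bash
python3 -m handwheel '[[[0.06,0,-0.0015,0.005,0],[0.06,0,0,0.003,0],[0.06,0,0,0,0],[0.06,0,0,0,0]]]'|grep -E "pos|cont"; for i in 1 2 3; do python3 -m handwheel '[[[0.06,0,0,0.001,0],[0.06,0,0,0,0]]]'|grep -E "pos|cont"; done
```

```text
eef_pos: [0.5939, 0.0136, 0.0826]
contact_force: [0.3, -0.2, -4.5]
eef_pos: [0.594, 0.0135, 0.0816]
contact_force: [-0.1, 0.7, -3.8]
eef_pos: [0.5939, 0.0135, 0.0803]
contact_force: [-0.3, 0.3, -5.2]
eef_pos: [0.594, 0.0135, 0.0794]
contact_force: [0.8, 0.2, -4.3]
```

```bash
for i in 1 2 3; do python3 -m handwheel '[[[0.06,0,0,0.001,0],[0.06,0,0,0,0]]]'|grep -E "pos|cont"; done
```

```text
eef_pos: [0.5941, 0.0135, 0.0793]
contact_force: [-2.9, 0.9, 0.7]
eef_pos: [0.5941, 0.0135, 0.0793]
contact_force: [-6.4, 0.3, 6.0]
eef_pos: [0.5941, 0.0135, 0.0793]
contact_force: [-6.6, -0.3, 9.9]
```

```bash
python3 -m handwheel '[[[0.06,0,0,-0.002,0],[0.06,0,0,0,0]]]'|grep -E "pos|cont"; for i in 1 2 3; do python3 -m handwheel '[[[0.06,0,-0.001,0.0001,0],[0.06,0,0,0,0]]]'|grep -E "pos|cont"; done
```

```text
eef_pos: [0.5946, 0.0135, 0.0794]
contact_force: [-2.2, 1.0, 2.9]
eef_pos: [0.5945, 0.0135, 0.0794]
contact_force: [1.2, 1.0, 2.3]
eef_pos: [0.5937, 0.0134, 0.0793]
contact_force: [2.9, 1.2, 1.7]
eef_pos: [0.5923, 0.0133, 0.0791]
contact_force: [3.0, 0.5, 3.4]
```

```bash
for i in 1 2; do python3 -m handwheel '[[[0.06,0,-0.0008,0.0001,0],[0.06,0,0,0,0]]]'|grep -E "pos|cont"; done
```

```text
eef_pos: [0.5913, 0.0132, 0.079]
contact_force: [4.0, 0.1, 5.7]
eef_pos: [0.5905, 0.0132, 0.079]
contact_force: [3.9, -0.7, 5.2]
```

```bash
python3 - <<'E'
from ov import *
I={c:viewer.read_camera(c) for c in P}
cv2.imwrite("pics/f.png",np.hstack([ov(I["side"],"side",255,160,130,100,4),ov(I["top"],"top",240,150,130,100,4)]))
E
```

View pics/f.png

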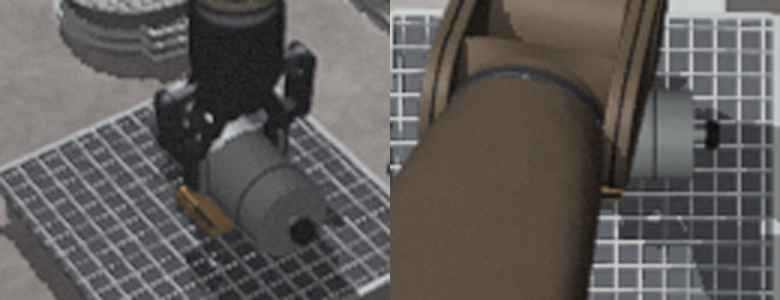

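The canister lies on the mesh over the thin edge of the wedge; side crop shows the wedge's back at (203,212) and the canister at (260,195). Releasing slowly.

```bash
python3 -m handwheel '[[[0.067,0,0,0,0],[0.069,0,0,0,0],[0.071,0,0,0,0],[0.074,0,0,0,0],[0.078,0,0,0,0],[0.082,0,0,0,0],[0.0854,0,0,0,0],[0.0854,0,0,0,0],[0.0854,0,0,0,0],[0.0854,0,0,0,0],[0.0854,0,0,0,0],[0.0854,0,0,0,0]]]' 40; python3 plan.py
```

```text
time: 19.48
eef_pos: [0.5894, 0.0135, 0.078]
tcp_rot: [0.704, 0.71, 0.0, 0.0]
contact_force: [-0.4, -0.7, 0.3]
opening: 1.001
finger_force: 0.0
t 19.48 p [0.5894 0.0135 0.078 ] yaw_y 0.5 q [-0.15  0.27  1.9  -0.    0.97 -0.16] open 0.0855 ff 0.0 F [-0.4 -0.7  0.3]
```

No contact force remains. Going straight up.

```bash
python3 -m handwheel '[[[0.0854,0,0,-0.005,0],[0.0854,0,0,-0.01,0],[0.0854,0,0,-0.015,0],[0.0854,0,0,-0.025,0],[0.0854,0,0,-0.035,0],[0.0854,0,0,-0.035,0],[0.0854,0,0,-0.035,0],[0.0854,0,0,-0.02,0],[0.0854,0,0,0,0]]]'|grep -E "pos|cont"; python3 -m handwheel '[[[0.0854,0.035,-0.02,0,0],[0.0854,0.035,-0.02,0,0],[0.0854,0.035,-0.02,0,0],[0.0854,0.035,-0.02,0,0],[0.0854,0.035,-0.02,0,0],[0.0854,0.035,-0.01,0,0],[0.0854,0.035,0,0,0],[0.0854,0.035,0,0,0],[0.0854,0.02,0,0,0],[0.0854,0,0,0,0],[0.0854,0,0,0,0],[0.0854,0,0,0,0]]]'|grep -E "pos|cont"
python3 - <<'E'
from ov import *
I={c:viewer.read_camera(c) for c in P}
cv2.imwrite("pics/g.png",np.hstack([ov(I["side"],"side",240,150,156,120,4),ov(I["top"],"top",220,130,169,130,4)]))
M={c:viewer.outline_of(c,"canister_mid")[0]["mask"] for c in P}
print(fit(can,[.59,.0135,.097,-1.56],M,[.01,.01,.005,.05]))
E
```

```text
eef_pos: [0.5924, 0.0132, 0.2666]
contact_force: [0.1, -0.1, 0.6]
eef_pos: [0.4764, 0.3118, 0.2574]
contact_force: [-0.3, -0.0, 0.0]
(array([ 0.58539682,  0.0144713 ,  0.09960076, -1.56753889]), np.float64(0.12671371782456708))
```

View pics/g.png

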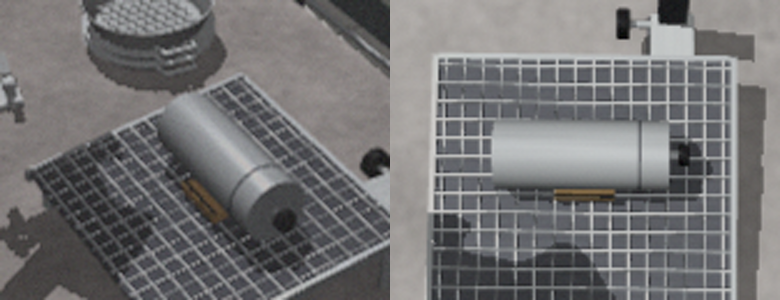

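The canister lies squarely across the shelf, its middle on the wedge: top crop canister (580,155), wedge (585,194). The arm is clear, so I'm handing in.

```bash
python3 -c "
from plant import sign_off; print(sign_off())"
```

```text
the job is handed in; nothing more can be done
None
```

I set the wedge on the shelf middle with its thin edge uphill, then laid the canister across the mesh against it and released it. It was still resting there in the last pictures, the arm was clear, and the job is handed in at about 22 s.

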